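# Lower a tilted carving rest: free the ratchet pawl, push the rest flat, re-engage the pawl

### The arm

A 7-joint arm with a two-finger parallel gripper is mounted at the origin on the work surface; the furniture and walls round the work are solid. World frame = base frame: x ahead of the robot, y to its left, z up, the work surface at z = 0. Lengths are in m, angles in rad, forces in N, time in s.
With the tool pointing down it reaches from about 0.425 to 0.925 m from the base axis. Payload 6.8 kg.
Tool frame: the origin (TCP) lies at the very end of the fingers, on their centre line; the grasp point (between the pads) lies 19 mm behind it; z points along the fingers, y is the line along which they close (so a half turn about z gives the same grasp; the last joint's range is limited). The gripper opens to 85 mm and grips with 20 to 120 N. Pads are 22 mm wide; open, the fingers measure 114 mm over their backs; the gripper's body (76 mm by 85 mm) begins 54 mm behind the grasp point. The pads swing forward as they close: fully open they stand 13 mm farther back than shut.
Start: joints at [1.169, 0.477, 0.022, 1.555, -0.011, 1.109, -0.083], TCP at [0.195, -0.646, 0.231] pointing down, gripper open.
Joint ranges: [-2.96, 2.96], [-0.34, 2.1], [-1.41, 1.46], [0.24, 2.44], [-1.37, 4.51], [0.17, 1.92], [-2.96, 2.96]. Speed limits (rad/s): [2.39, 2.39, 3.14, 3.14, 3.14, 3.14, 3.14].

### API

Orientations are given as a unit quaternion [w, x, y, z].
In Python, from station import bot, read_camera, camera_info gives the robot as it stands (bot), with the cameras as plain functions.
- The arm moves only by the shell command python3 nudge.py 'ROWS' [FORCE]. ROWS is a JSON list of rows, 1 to 20 of them, each written [[dx, dy, dz], turn, opening]: dx, dy, dz in shares of the most that a row can go, 1 being 50 mm, then a turn about the tool's z in a scale on which 1.0 is 2 rad, then the opening from 0.0 (shut) to 1.0 (fully open); each row shifts and turns the commanded pose from where the row before left it, along the tool's axes as they then stand; what a row does not reach is not made up. A row lasts 1/10 s, in which the tool goes at most 0.05 m and 0.15 rad, less where a joint would pass 70% of its speed; a pose out of reach is approached as far as the arm can. The fingers move at their own pace and stop on an object; FORCE is the grip in N (left out, the last holds). Time passes only in rows, so rows that do not move let the fingers close. It prints the time, the measured TCP pose, the force, the opening and the grip force at its end. A shift or turn number past 1, either way, is cut back to 1. Input that does not fit is refused with a message, and nothing moves.
- bot.get_obs(): the state, without advancing time (a new reading comes with each control period).
- read_camera(name): name is "side" or "top" or "wrist"; returns the picture (480x640x3 uint8, blue, green, red); there is no depth.
- camera_info(name): a dict with "vertical_fov" (degrees; the focal length in pixels is half the picture's height over the tangent of half this angle, whatever the lens; pixels are square), "cx", "cy" (the principal point, pixels), "k1" (the pictures are not rectified: a ray, as slopes to the right and down, at radius r is drawn at 1 + k1 r^2 times it, then the intrinsics apply), "view" (4x4, takes a point from world to camera coordinates); the wrist camera has in their place "hand_eye" (4x4, takes a point from camera to tool coordinates, whose origin is the TCP and whose axes are the flange's). Camera axes: x right, y up, looking along -z (the intrinsics and any distortion apply to the point x, -y, -z); pixel columns grow to the right and rows downward; lengths in m; the calibration is good to about 2 mm. A picture is of the moment at which its call begins: read the wrist's pose just before it. camera_info takes no time and is no camera call.
- bot.hand_in(): hands the job in; it is judged then, once.
The state is a dict: "t": time; "q": joint angles; "joint_vel": joint speeds; "joint_torque": joint torques, N m; "eef_pos": TCP position; "tool_rot": TCP orientation; "contact_force": force on the tool from outside, world axes, zero at the start; "torque": the same for the moment, N m; "gripper_width": opening from 0.0 (shut) to 1.0 (fully open); "grasp_force": force on a finger pad.
Only numpy, scipy, OpenCV 4.12 (cv2) and the standard library are available. Lean on these libraries where they do the work, as an engineer would, in place of code of your own. Each camera call takes 0.05 s, during which the arm holds its last target. There are 200 camera calls.

### The job

Lower the tilted carving rest so that its slate lies level: press down the raised end of the rocker beside the rest until the pawl snaps clear of the ratchet teeth and stays out, push the rest's high edge down until the rest lies fully flat on its stops, then press the rocker's other end so that the pawl snaps back in and will catch when the rest is next raised. Only press and push with the fingertips: lift nothing, keep off the slate, and leave the tools on the bench where they lie.

Things in the scene. Friction and masses are not known exactly. Their poses are not given: they have to be found in the camera images.
- rest_base: grey steel base of the carving rest, bolted down: plate 220 x 280 mm, 8 mm thick. Origin on the bench under its middle; x runs from the hinge edge (near the robot) to the edge that rises, y along the hinge, z up. Hinge axis along y at x -100, z 65 mm; pawl shaft along y at x 16, z 54 mm. The rocker stands clear, 75 mm outside the board's -y edge (right, seen from the hinge)
- rest (a joint): angle of the hinged rest, rad: 0 = flat on two rubber stops, positive = far edge raised (0.44 to 0.66 at start). Plywood board 201 x 260 x 18 mm, top 79 mm above the bench when flat. Weight balanced by springs; the stiff hinge stays where left. Pawl out: 4 to 9 N straight down at rest_edge moves it. Pawl in: it sinks to the next tooth at most (6 degrees apart)
- rest_edge (a point): where to push down: on the bare top face of the board, midway along y, 188 mm from the hinge axis, 30 mm from the high far edge. Turns with the rest (x along the board away from the hinge, z out of its face). Toward the hinge the slate begins 38 mm away; two steel dogs 75 mm to either side begin 14 mm away
- pawl (a joint): angle of the pawl and its rocker about the shaft, rad: 0 = fully in the teeth, 0.52 = fully out. An over-centre spring snaps it from the middle (0.26) to whichever side it is nearer, where it stays. It starts in the teeth (0 to 0.12)
- far_pad (a point): centre of the top of the rocker's far pad (28 x 30 mm, ribbed steel), 36 mm from the shaft, away from the robot. About 75 mm above the bench while the pawl is in, 57 mm when out. Pressed down 12 mm or more (5 to 7 N at first, then less) the pawl snaps out; it meets its stop at 18 mm
- near_pad (a point): centre of the top of the rocker's near pad, of the same size, 36 mm from the shaft toward the robot. About 57 mm above the bench while the pawl is in, 75 mm when out. Pressed down 12 mm or more it snaps the pawl back in; stop at 18 mm
- slab: slate slab 120 mm (x) by 237 mm (y), 44 mm thick, held on the rest between a wooden ledge and two steel dogs; not to be touched. Origin at the centre of its underside, 90 mm from the hinge axis; it turns with the rest
- tooth_chisel: steel claw chisel 215 mm long, 18 mm thick, lying to the right of the rocker; a bystander, leave it. Origin at the centre of its underside
- flat_chisel: steel flat chisel 197 mm long, 17 mm thick, lying beside the claw chisel; a bystander, leave it. Origin at the centre of its underside
- cork: cork sanding block 61x96x33 mm, flat on the bench to the right of the chisels; a bystander, leave it. Origin at the centre of its underside

How it is judged:
By the outcome, as a careful person would: the job done as asked, in the order asked, and still so for the second after the job is handed in, with the robot touching nothing.
It also fails if it takes over 56 s, if anything falls off the work surface, if the arm or the gripper's body presses on something with over 40 N, if the wrist force passes 120 N, or if a joint passes its speed limit or range.

## Working session

There is one attempt and no reset: what is moved stays moved. The work goes in short steps, Python scripts to look and compute and a shell command to move; the robot and the scene stay as the last step left them, time stands still between calls to the robot, and variables do not carry over. Pictures are saved under pics/ and viewed, at most 10 in all, crops included, and the job is handed in when it is done.

```bash
mkdir -p pics; ls
python3 - <<'E'
from station import bot, read_camera, camera_info
import cv2
o=bot.get_obs();print(o['t'],o['eef_pos'],o['tool_rot'],o['gripper_width'],o['contact_force'])
for n in ["side","top"]:
    cv2.imwrite(f"pics/{n}0.png",read_camera(n))
for n in ["side","top","wrist"]: print(n,camera_info(n))
E
```

```text
nudge.py
pics
station.py
0.0 [ 0.19527361 -0.64551137  0.23034663] [-8.72573847e-04  9.89226942e-01  1.46387346e-01 -2.01456206e-04] 0.9973445476517406 [-0.00152544 -0.22099443  0.47166684]
side {'vertical_fov': 54.16478640652188, 'cx': 310.3703158050041, 'cy': 236.5351520973418, 'k1': -0.12392137553823782, 'view': array([[ 0.99872019, -0.04851554, -0.01429056, -0.47027317],
       [ 0.04350295,  0.67991919,  0.73199548,  0.08593967],
       [-0.02579673, -0.73168035,  0.6811596 , -1.08565296],
       [ 0.        ,  0.        ,  0.        ,  1.        ]])}
top {'vertical_fov': 43.88387035497635, 'cx': 314.89030393873367, 'cy': 229.2212579454362, 'k1': -0.11402581472252273, 'view': array([[-0.02352893, -0.99940745,  0.02512234, -0.25919749],
       [ 0.99459351, -0.02085843,  0.10172848, -0.49752614],
       [-0.10114418,  0.02738008,  0.99449494, -1.2143662 ],
       [ 0.        ,  0.        ,  0.        ,  1.        ]])}
wrist {'vertical_fov': 66.48464989862073, 'cx': 320.3237064741012, 'cy': 245.57182340428207, 'k1': -0.06850980396575918, 'hand_eye': array([[ 6.25027167e-04,  9.61135941e-01,  2.76074831e-01,
         7.00948795e-02],
       [ 9.99999804e-01, -6.10820739e-04, -1.37445631e-04,
        -7.05027294e-04],
       [ 3.65282963e-05,  2.76074863e-01, -9.61136134e-01,
        -1.42074699e-01],
       [ 0.00000000e+00,  0.00000000e+00,  0.00000000e+00,
         1.00000000e+00]])}
```

View pics/side0.png

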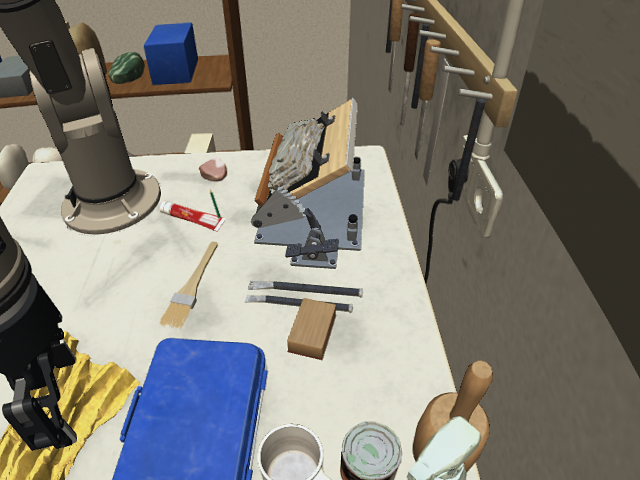

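View pics/top0.png

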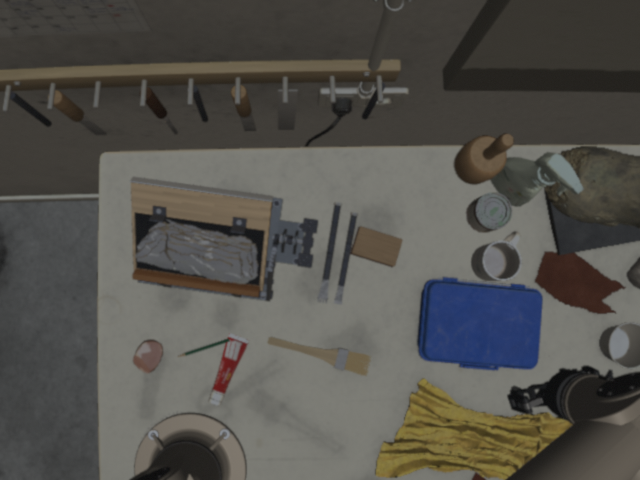

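The side view shows the rest, with the rocker at about (312,245). The top view shows the board at about (200,240) and the rocker at about (293,242). I'll enlarge both areas.

Run:
```python
import cv2
a=cv2.imread('pics/side0.png')[90:280,235:385];b=cv2.imread('pics/top0.png')[165:310,120:330]
cv2.imwrite('pics/sc.png',cv2.resize(a,None,fx=3.15,fy=3.15,interpolation=cv2.INTER_CUBIC))
b=cv2.convertScaleAbs(b,alpha=1.7)
cv2.imwrite('pics/tc.png',cv2.resize(b,None,fx=3.8,fy=3.8,interpolation=cv2.INTER_CUBIC))
```

```text
(no output)
```

View pics/sc.png

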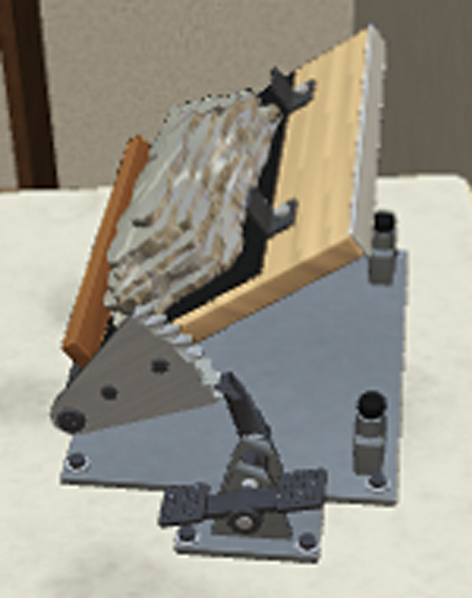

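View pics/tc.png

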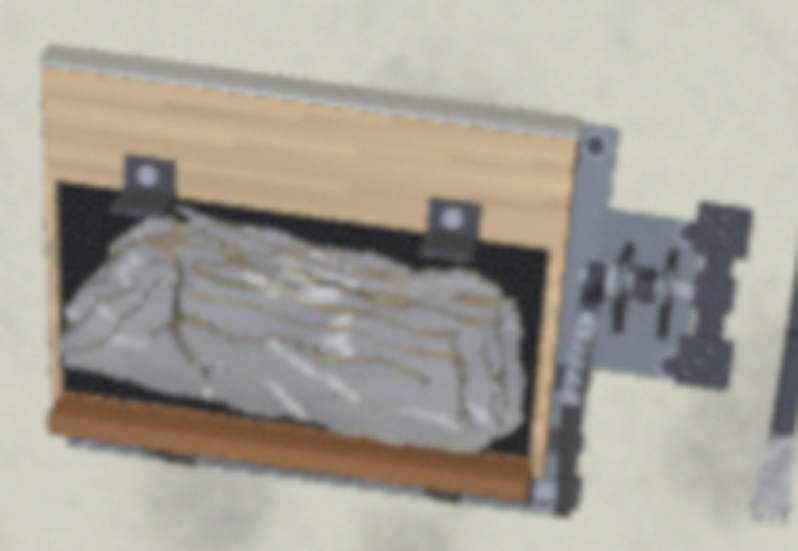

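```bash
cat > h.py <<'E'
import numpy as np
from station import bot, read_camera, camera_info
from scipy.optimize import least_squares
I={n:camera_info(n) for n in("side","top","wrist")}
def proj(n,P,view=None):
    c=I[n];V=c['view'] if view is None else view
    q=V[:3,:3]@P+V[:3,3]; f=240/np.tan(np.radians(c['vertical_fov']/2))
    a=np.array([q[0],-q[1]])/-q[2]; a=a*(1+c['k1']*a@a)
    return np.array([c['cx'],c['cy']])+f*a
def unproj(n,px,z):
    return least_squares(lambda p:proj(n,np.array([p[0],p[1],z]))-px,[.6,-.2]).x
def base(p,P):
    c,s=np.cos(p[2]),np.sin(p[2]); return np.array([p[0]+c*P[0]-s*P[1],p[1]+s*P[0]+c*P[1],P[2]])
def board(p,P,th):
    c,s=np.cos(th),np.sin(th); return base(p,np.array([-.1+c*P[0]-s*P[2],P[1],.065+s*P[0]+c*P[2]]))
E
cat > fit.py <<'E'
from h import *
S=lambda u,v:('side',(235+u/3.15,90+v/3.15)); T=lambda u,v:('top',(120+u/3.8,165+v/3.8))
B=[(S(350,240),(.218,-.13,.014)),(S(367,28),(.218,.13,.014)),(S(367,255),(.218,-.13,-.004)),
(T(45,68),(.218,.13,.014)),(T(578,138),(.218,-.13,.014)),(T(42,48),(.218,.13,-.004)),(T(585,120),(.218,-.13,-.004))]
F=[(S(62,480),(-.11,-.14,.008)),(S(395,500),(.11,-.14,.008)),(S(406,250),(.11,.14,.008)),(T(618,128),(.11,-.14,.008))]
R=[(S(303,488),1),(T(723,230),1),(S(184,503),-1),(T(703,363),-1)]
def pad(p,s):  # p[4]=y offset, p[5]=pawl
    a=.25-p[5]; return base(p,np.array([.016+s*.036,p[4],.066+s*.036*np.sin(a)]))
def res(p):
    r=[proj(m[0],board(p,np.array(P),p[3]))-m[1] for m,P in B]+[proj(m[0],base(p,np.array(P)))-m[1] for m,P in F]
    r+=[proj(m[0],pad(p,s))-m[1] for m,s in R]
    return np.concatenate(r)
o=least_squares(res,[.6,-.02,0,.5,-.205,.05],loss='soft_l1')
p=o.x;print(p.round(4));print(res(p).reshape(-1,2).round(1).tolist())
np.save('p.npy',p)
print('far',pad(p,1),'near',pad(p,-1),'edge',board(p,np.array([.188,0,.014]),p[3]),'edge0',board(p,np.array([.188,0,.014]),0))
for m,s in R: pass
# triangulate pads freely
for i,s in ((0,'far'),(2,'near')):
    t=least_squares(lambda X:np.concatenate([proj(R[i+k][0][0],X)-R[i+k][0][1] for k in(0,1)]),[.6,-.2,.07]);print(s,t.x,t.fun)
print('bench edge',unproj('top',(250,150),0),'rack',unproj('top',(200,80),.3),'chisel',unproj('top',(332,250),.02))
E
python3 fit.py
```

```text
[ 0.4759 -0.0507 -0.152   0.5995 -0.2039 -0.0063]
[[-0.1, -1.0], [-0.1, -0.6], [-0.1, 1.5], [-0.7, -0.5], [0.4, -0.5], [3.3, 0.9], [-0.4, -0.0], [-1.0, -0.8], [0.7, -0.5], [-0.1, -0.6], [1.0, -1.3], [-0.5, -0.5], [0.1, -0.9], [-1.4, -0.6], [0.7, 0.1]]
far [ 0.49641194 -0.26012401  0.07512521] near [ 0.42524224 -0.24922105  0.05687479] edge [ 0.52265852 -0.05788733  0.18263099] edge0 [ 0.56287018 -0.06404762  0.079     ]
far [ 0.49623694 -0.25982909  0.07327498] [-0.65703717  0.08615886 -0.02309088 -0.72879905]
near [ 0.42677311 -0.24782036  0.05360534] [-0.54947821  0.06918037 -0.05306402 -0.59876869]
bench edge [ 0.66990489 -0.13451203] rack [ 0.72046773 -0.0752998 ] chisel [ 0.44800344 -0.30527111]
```

The fit is good, to about 1 px. I'll turn the tool to line up with the base, shut the gripper and raise slightly.

Units first: shifts go in shares of 50 mm and turns go in shares of 2 rad. So 0.15 rad / 2 = 0.075.

```bash
python3 nudge.py '[[[0,0,0],0.075,0],[[0,0,0],0.075,0],[[0,0,0],0.0725,0],[[0,0,0],0,0],[[0,0,0],0,0]]' 30
cat > d.py <<'E'
import sys
from h import *
from scipy.spatial.transform import Rotation as Ro
p=np.load('p.npy');o=bot.get_obs();w=o['tool_rot'];R=Ro.from_quat([w[1],w[2],w[3],w[0]]).as_matrix()
print(o['t'],o['eef_pos'].round(4),'F',o['contact_force'].round(1),'x',R[:,0].round(3),'z',R[:,2].round(3))
T={'far':base(p,np.array([.052,p[4],.075])),'near':base(p,np.array([-.02,p[4],.075])),'edge':board(p,np.array([.188,0,.014]),p[3]),'edge0':board(p,np.array([.188,0,.014]),0)}
for k,v in T.items(): print(k,(R.T@(v-o['eef_pos'])).round(4))
E
python3 d.py
```

```text
t: 0.6
eef_pos: [0.1956, -0.6458, 0.2309]
tool_rot: [-0.0, 0.997, -0.073, -0.0]
contact_force: [0.2, -0.8, 0.1]
gripper_width: 0.144
grasp_force: 0.0
0.6 [ 0.1956 -0.6458  0.2309] F [ 0.2 -0.8  0.1] x [ 0.989 -0.147 -0.001] z [-0.     0.001 -1.   ]
far [ 0.2411 -0.4255  0.156 ]
near [ 0.1691 -0.4259  0.156 ]
edge [ 0.2374 -0.6295  0.0485]
edge0 [ 0.2781 -0.6292  0.1521]
```

In the tool's units: 0.04 m is 0.8, -0.0355 m is -0.71.

```bash
python3 nudge.py '[[[0.4,-0.71,0],0,0],[[0.4,-0.71,0],0,0],[[0.4,-0.71,0],0,0],[[0.4,-0.71,0],0,0],[[0.4,-0.71,0],0,0],[[0.4,-0.71,0],0,0],[[0.4,-0.71,0],0,0],[[0.4,-0.71,0],0,0],[[0.4,-0.71,0],0,0],[[0.4,-0.71,0],0,0],[[0.4,-0.71,0],0,0],[[0.42,-0.71,0],0,0],[[0,0,0.8],0,0],[[0,0,0.8],0,0],[[0,0,0.8],0,0],[[0,0,0.4],0,0],[[0,0,0],0,0]]'; python3 d.py
python3 - <<'E'
from station import bot, read_camera, camera_info
import cv2,numpy as np
a=read_camera('wrist');b=read_camera('side')[130:280,235:385]
cv2.imwrite('pics/hov.png',np.hstack([cv2.resize(a,(400,300)),cv2.resize(b,(300,300))]))
E
```

```text
t: 2.3
eef_pos: [0.4956, -0.2602, 0.0883]
tool_rot: [-0.001, 0.997, -0.074, -0.003]
contact_force: [-0.4, 0.6, 1.0]
gripper_width: -0.004
grasp_force: 0.0
2.3 [ 0.4956 -0.2602  0.0883] F [-0.4  0.6  1. ] x [ 0.989 -0.148 -0.006] z [-0.006  0.003 -1.   ]
far [ 0.0008 -0.0002  0.0133]
near [-0.0712 -0.0005  0.0137]
edge [-0.0037 -0.2043 -0.0939]
edge0 [ 0.0376 -0.2039  0.0094]
```

View pics/hov.png

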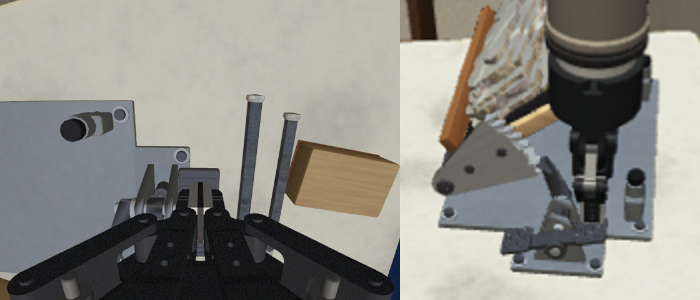

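The fingertips are over the far pad: wrist view at about (198,180), side view at about (592,225). Pressing.

In the tool's units: 0.006 m is 0.12, 0.005 m is 0.1.

```bash
for i in 1; do python3 nudge.py '[[[0,0,0.12],0,0],[[0,0,0.12],0,0],[[0,0,0.1],0,0],[[0,0,0.08],0,0]]'; python3 nudge.py '[[[0,0,0.08],0,0],[[0,0,0.06],0,0],[[0,0,0],0,0]]' ; done
```

```text
t: 2.8
eef_pos: [0.5003, -0.2619, 0.0715]
tool_rot: [0.001, 0.997, -0.075, 0.003]
contact_force: [1.8, -0.9, 4.5]
gripper_width: -0.001
grasp_force: 1.9
t: 3.1
eef_pos: [0.4967, -0.2609, 0.0624]
tool_rot: [-0.0, 0.997, -0.076, -0.001]
contact_force: [-0.8, 0.8, 0.8]
gripper_width: -0.003
grasp_force: 0.0
```

In the tool's units: 0.004 m is 0.08, 0.002 m is 0.04.

```bash
python3 nudge.py '[[[0,0,0.08],0,0],[[0,0,0.04],0,0],[[0,0,0],0,0]]'; python3 nudge.py '[[[0,0,-0.8],0,0],[[0,0,-0.9],0,0],[[0,0,-0.9],0,0],[[0,0,-0.7],0,0],[[0,0,0],0,0]]'; python3 d.py
python3 - <<'E'
from station import bot, read_camera, camera_info
import cv2,numpy as np
a=read_camera('wrist');b=read_camera('side')[130:280,235:385]
cv2.imwrite('pics/out.png',np.hstack([cv2.resize(a,(400,300)),cv2.resize(b,(300,300))]))
E
```

```text
t: 3.4
eef_pos: [0.4975, -0.2613, 0.0595]
tool_rot: [0.0, 0.997, -0.076, -0.001]
contact_force: [-8.6, 3.9, 26.5]
gripper_width: -0.004
grasp_force: 11.8
t: 3.9
eef_pos: [0.5005, -0.2625, 0.2275]
tool_rot: [0.001, 0.997, -0.076, 0.004]
contact_force: [0.5, -0.2, -0.1]
gripper_width: 0.002
grasp_force: 0.0
3.9 [ 0.5005 -0.2625  0.2275] F [ 0.5 -0.2 -0.1] x [ 0.988 -0.151  0.009] z [ 0.008 -0.004 -1.   ]
far [-0.0057 -0.0021  0.1525]
near [-0.0777 -0.0021  0.1518]
edge [-0.0094 -0.2057  0.0443]
edge0 [ 0.0304 -0.2059  0.1483]
```

View pics/out.png

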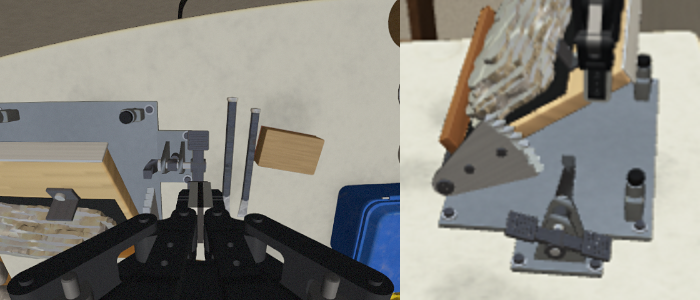

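The pawl is out: the far pad is down and the pawl stands clear at (568,170) in the right panel. Next I'll move over the board's bare edge.

```bash
python3 nudge.py '[[[0,0,-0.6],0,0],[[-0.05,-0.686,0],0,0],[[-0.05,-0.686,0],0,0],[[-0.05,-0.686,0],0,0],[[-0.05,-0.686,0],0,0],[[-0.05,-0.686,0],0,0],[[-0.05,-0.686,0],0,0],[[0,0,0.6],0,0],[[0,0,0.4],0,0],[[0,0,0],0,0]]'; python3 d.py
python3 - <<'E'
from station import bot, read_camera, camera_info
import cv2,numpy as np
a=read_camera('wrist');b=read_camera('side')[90:240,235:385]
cv2.imwrite('pics/edge.png',np.hstack([cv2.resize(a,(400,300)),cv2.resize(b,(300,300))]))
E
```

```text
t: 5.0
eef_pos: [0.5107, -0.0552, 0.1978]
tool_rot: [0.0, 0.997, -0.075, -0.005]
contact_force: [0.4, 0.1, -1.0]
gripper_width: -0.002
grasp_force: 0.0
5.0 [ 0.5107 -0.0552  0.1978] F [ 0.4  0.1 -1. ] x [ 0.989 -0.15  -0.009] z [-0.009  0.    -1.   ]
far [0.0177 0.2046 0.1229]
near [-0.0543  0.2045  0.1235]
edge [0.0124 0.0008 0.0151]
edge0 [0.054  0.0008 0.1184]
```

View pics/edge.png

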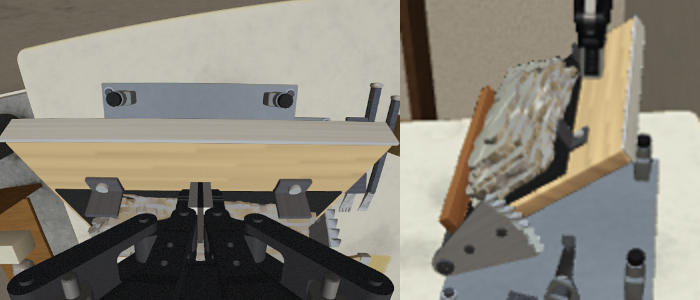

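The tip is centred between the dogs, over bare wood at (200,185) in the left panel. I'll move 6 mm outward and push along the arc.

In the tool's units: 0.01 m is 0.2, 0.007 m is 0.14.

```bash
python3 nudge.py '[[[0.12,0,0],0,0],[[0,0,0.2],0,0],[[0.1,0,0.12],0,0],[[0.1,0,0.14],0,0],[[0.1,0,0.14],0,0],[[0.08,0,0.14],0,0],[[0.08,0,0.14],0,0]]'; python3 d.py
python3 - <<'E'
from station import bot, read_camera, camera_info
import cv2,numpy as np
a=read_camera('wrist');b=read_camera('side')[90:240,235:385]
cv2.imwrite('pics/push.png',np.hstack([cv2.resize(a,(400,300)),cv2.resize(b,(300,300))]))
E
```

```text
t: 5.8
eef_pos: [0.5436, -0.0603, 0.158]
tool_rot: [0.0, 0.997, -0.076, 0.001]
contact_force: [-0.0, -1.4, 4.6]
gripper_width: -0.002
grasp_force: 2.3
5.8 [ 0.5436 -0.0603  0.158 ] F [-0.  -1.4  4.6] x [ 0.989 -0.151  0.001] z [ 0.001 -0.    -1.   ]
far [-0.0166  0.2046  0.083 ]
near [-0.0886  0.2046  0.0829]
edge [-0.0211  0.0007 -0.0247]
edge0 [0.0195 0.0007 0.079 ]
```

View pics/push.png

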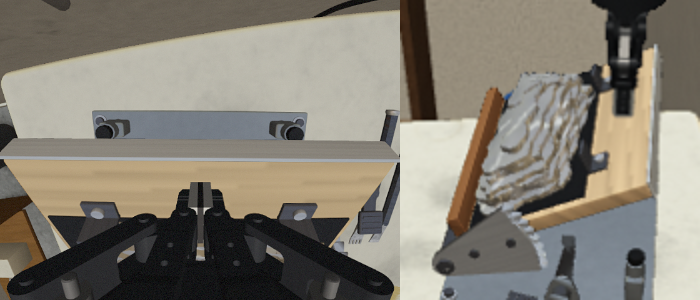

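The board is going down, with the tip on bare wood. Continuing along the arc.

In the tool's units: 0.008 m is 0.16, 0.003 m is 0.06.

```bash
python3 nudge.py '[[[0.06,0,0.16],0,0],[[0.06,0,0.16],0,0],[[0.06,0,0.16],0,0],[[0.04,0,0.16],0,0],[[0.04,0,0.16],0,0],[[0.04,0,0.16],0,0],[[0.02,0,0.16],0,0],[[0.02,0,0.16],0,0],[[0,0,0.12],0,0],[[0,0,0],0,0]]'; python3 nudge.py '[[[0,0,0.08],0,0],[[0,0,0.06],0,0],[[0,0,0],0,0]]'; python3 d.py
```

```text
t: 6.9
eef_pos: [0.5599, -0.0623, 0.0878]
tool_rot: [-0.0, 0.997, -0.075, 0.0]
contact_force: [0.9, -0.1, 0.9]
gripper_width: -0.002
grasp_force: 0.2
t: 7.2
eef_pos: [0.5597, -0.0624, 0.0812]
tool_rot: [-0.0, 0.997, -0.076, 0.0]
contact_force: [1.2, 0.5, 3.5]
gripper_width: -0.001
grasp_force: 1.4
7.2 [ 0.5597 -0.0624  0.0812] F [1.2 0.5 3.5] x [ 0.989 -0.151  0.   ] z [ 0.  0. -1.]
far [-0.0328  0.2051  0.0061]
near [-0.1048  0.205   0.0061]
edge [-0.0373  0.0011 -0.1014]
edge0 [0.0033 0.0012 0.0022]
```

In the tool's units: 0.003 m is 0.06.

```bash
python3 nudge.py '[[[0,0,0.06],0,0],[[0,0,0],0,0]]';python3 nudge.py '[[[0,0,0.04],0,0],[[0,0,0],0,0]]'; python3 nudge.py '[[[0,0,0.04],0,0],[[0,0,0],0,0],[[0,0,0],0,0]]'
```

```text
t: 7.4
eef_pos: [0.5599, -0.0624, 0.0787]
tool_rot: [-0.0, 0.997, -0.075, 0.0]
contact_force: [2.9, -1.0, 4.3]
gripper_width: -0.002
grasp_force: 2.7
t: 7.6
eef_pos: [0.56, -0.0624, 0.0781]
tool_rot: [0.0, 0.997, -0.076, 0.0]
contact_force: [-3.2, 0.7, 18.7]
gripper_width: -0.001
grasp_force: 9.2
t: 7.9
eef_pos: [0.5601, -0.0623, 0.0774]
tool_rot: [0.0, 0.997, -0.076, 0.001]
contact_force: [-7.4, 0.3, 31.2]
gripper_width: -0.001
grasp_force: 15.6
```

The force climbed sharply at z ≈ 0.078, so the board is hard on its stops. I'll lift off and go to the near pad.

In the tool's units: -0.04 m is -0.8, -0.035 m is -0.7.

```bash
python3 nudge.py '[[[0,0,-0.6],0,0],[[0,0,-0.8],0,0],[[0,0,-0.8],0,0],[[0,0.68,0],0,0],[[0,0.68,0],0,0],[[0,0.68,0],0,0],[[0,0.68,0],0,0],[[0,0.68,0],0,0],[[0,0.7,0],0,0],[[-0.7,0,0],0,0],[[-0.7,0,0],0,0],[[-0.7,0,0],0,0],[[0,0,0.6],0,0],[[0,0,0.6],0,0],[[0,0,0.5],0,0],[[0,0,0],0,0],[[0,0,0],0,0]]'; python3 d.py
python3 - <<'E'
from station import bot, read_camera, camera_info
import cv2,numpy as np
a=read_camera('wrist');b=read_camera('side')[130:280,235:385]
cv2.imwrite('pics/near.png',np.hstack([cv2.resize(a,(400,300)),cv2.resize(b,(300,300))]))
E
```

```text
t: 9.6
eef_pos: [0.4239, -0.2488, 0.099]
tool_rot: [-0.001, 0.997, -0.075, -0.001]
contact_force: [1.0, -0.4, 0.3]
gripper_width: -0.002
grasp_force: 0.0
9.6 [ 0.4239 -0.2488  0.099 ] F [ 1.  -0.4  0.3] x [ 0.989 -0.151 -0.003] z [-0.003  0.001 -1.   ]
far [0.0734 0.0003 0.0238]
near [0.0014 0.0002 0.024 ]
edge [ 0.0686 -0.2037 -0.0836]
edge0 [ 0.1096 -0.2035  0.0199]
```

View pics/near.png

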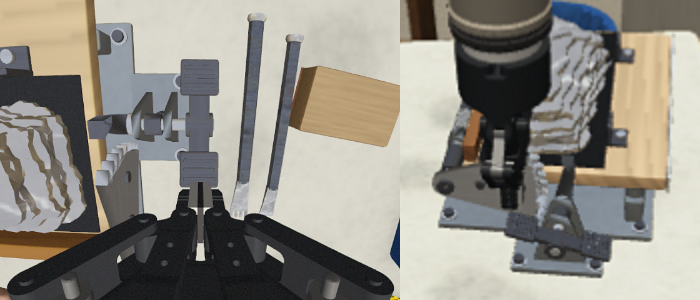

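The board is flat and the tip hovers over the near pad at (200,170) in the left panel. Pressing.

In the tool's units: 0.012 m is 0.24, 0.01 m is 0.2.

```bash
python3 nudge.py '[[[0,0,0.24],0,0],[[0,0,0.2],0,0],[[0,0,0.12],0,0],[[0,0,0.1],0,0]]'; python3 nudge.py '[[[0,0,0.08],0,0],[[0,0,0.06],0,0],[[0,0,0],0,0]]'; python3 nudge.py '[[[0,0,0.06],0,0],[[0,0,0],0,0]]'
```

```text
t: 10.1
eef_pos: [0.4243, -0.2492, 0.0655]
tool_rot: [-0.0, 0.997, -0.076, -0.0]
contact_force: [-1.1, 1.3, 1.0]
gripper_width: -0.001
grasp_force: 0.6
t: 10.4
eef_pos: [0.4252, -0.2493, 0.0591]
tool_rot: [-0.0, 0.997, -0.075, 0.0]
contact_force: [-0.6, 0.2, -0.1]
gripper_width: 0.002
grasp_force: 0.0
t: 10.6
eef_pos: [0.4256, -0.2494, 0.0581]
tool_rot: [0.0, 0.997, -0.076, 0.001]
contact_force: [-6.1, 3.7, 21.7]
gripper_width: -0.002
grasp_force: 11.3
```

In the tool's units: -0.04 m is -0.8, -0.03 m is -0.6.

```bash
python3 nudge.py '[[[0,0,-0.6],0,0],[[0,0,-0.8],0,0],[[0,0,-0.8],0,0],[[0,0,-0.8],0,0],[[0,0.8,0],0,0],[[0,0.8,0],0,0],[[0,0.8,0],0,0],[[0,0.8,0],0,0],[[0,0.8,0],0,0],[[0,0,0],0,0],[[0,0,0],0,0]]'
python3 - <<'E'
from station import bot, read_camera, camera_info
import cv2,numpy as np
b=read_camera('side')[130:330,235:385];a=read_camera('top')[165:315,120:420]
cv2.imwrite('pics/end.png',np.hstack([cv2.resize(b,(375,500)),cv2.resize(cv2.convertScaleAbs(a,alpha=1.6),(420,210),interpolation=2) if 0 else cv2.copyMakeBorder(cv2.resize(cv2.convertScaleAbs(a,alpha=1.6),(420,210)),0,290,0,0,0)]))
E
cat > chk.py <<'E'
from h import *
p=np.load('p.npy')
for th in(0,.05):
  for P in((.218,-.13,.014),(.218,.13,.014)): print(th,[( (proj('side',board(p,np.array(P),th))-[235,130])*2.5).round(1)])
E
python3 chk.py
```

```text
t: 11.7
eef_pos: [0.3942, -0.4476, 0.206]
tool_rot: [-0.0, 0.997, -0.077, -0.0]
contact_force: [0.4, 0.6, 0.5]
gripper_width: -0.0
grasp_force: 0.0
0 [array([331.5, 221.3])]
0 [array([334.9,  40.9])]
0.05 [array([331.2, 210.5])]
0.05 [array([334.6,  30.8])]
```

View pics/end.png

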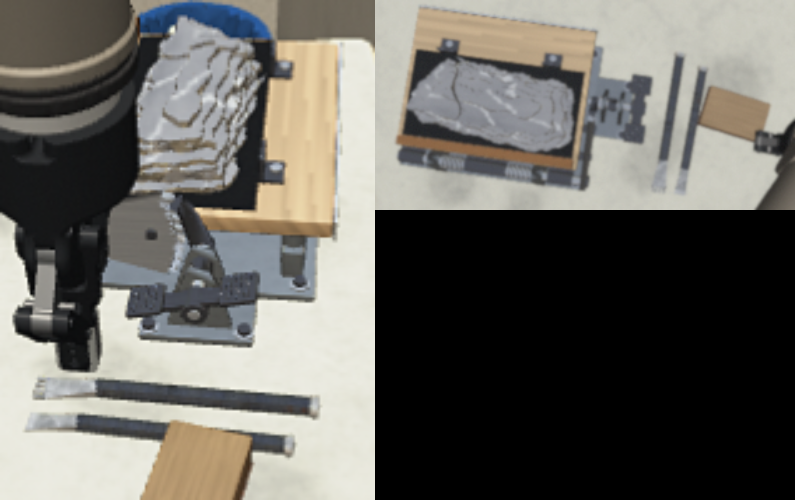

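The board corners at (332,222) and (336,41) match angle 0. The rocker's far pad is up, the pawl is at the teeth, and the tools have not moved.

```bash
python3 -c "from station import bot, read_camera, camera_info; print(bot.hand_in())"
```

```text
the job is handed in; nothing more can be done
None
```

I handed the job in at about 12 s, with the rest flat on its stops, the pawl snapped back in the teeth, and the slate and tools untouched.

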